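# Hold the tube drawer's sprung shutter open at the marker

### The arm

A 6-joint arm with a two-finger parallel gripper is mounted at the origin on the work surface. World frame = base frame: x ahead of the robot, y to its left, z up, the work surface at z = 0. Lengths are in m, angles in rad, forces in N, time in s.
With the tool pointing down it reaches from about 0.275 to 0.975 m from the base axis. Payload 8.4 kg.
Tool frame: the origin (TCP) lies at the very end of the fingers, on their centre line; the grasp point (between the pads) lies 19 mm behind it; z points along the fingers, y is the line along which they close (so a half turn about z gives the same grasp; the last joint's range is limited). The gripper opens to 92 mm and grips with 3 to 60 N. Pads are 20 mm wide; open, the fingers measure 128 mm over their backs; the gripper's body (75 mm by 189 mm) begins 69 mm behind the grasp point.
Start: joints at [1.129, 0.353, 1.633, -0, 1.155, -0.002], TCP at [0.266, 0.566, 0.215] pointing down, gripper open.
Joint ranges: [-2.63, 2.63], [-0.92, 2.1], [0.06, 2.66], [-1.3, 4.44], [0, 2.69], [-3.02, 3.02]. Speed limits (rad/s): [2.22, 2.22, 2.79, 3.14, 3.14, 3.14].

### API

Orientations are given as a rotation vector (axis times angle).
In Python, from rig import manip, eyes, job, find_in gives the robot as it stands.
- The arm moves only by the tool move_arm, never from a script. Its arguments are lists of equal length, an entry for each row: "xyz": the shift along the world's x, y, z as a fraction of full scale, a list of three; "twist": the turn, a rotation vector about the world's x, y, z as a fraction of full scale, a list of three; "gripper": the opening in per cent of the stroke, from 0 (shut) to 100 (fully open). A call has 1 to 12 rows; each row shifts and turns the commanded pose from where the row before left it; what a row does not reach is not made up. Full scale, the value 1, is 0.02 m for a shift and 90 degrees for a turn. A row lasts 1/8 s, in which the tool goes at most 62.5 mm and 10.7 degrees, less where a joint would pass 70% of its speed; a pose out of reach is approached as far as the arm can. A call with a number of a shift or a turn outside -1 to 1 is refused whole. A call with a gripper value outside its range is refused whole. The fingers move at their own pace and stop on an object; "squeeze" is the grip in N (left out, the last holds). Time passes only in rows, so rows that do not move let the fingers close. It gives the time, the measured TCP pose, the force, the opening and the grip force at its end, in the units of the state.
- manip.get_obs(): the state, without advancing time (a new reading comes with each control period).
- eyes.capture(name): name is "scene" or "top" or "wrist"; returns the picture (384x512x3 uint8, blue, green, red); there is no depth.
- eyes.calibration(name): a dict with "K" (3x3 intrinsics, pixels), "dist_coeffs" ([k1, k2, p1, p2, k3] as OpenCV has them; the pictures are not rectified), "origin" and "attitude" of the camera in the world. Camera axes: x right, y down, z forward; pixel columns grow to the right and rows downward; lengths in m; the calibration is good to about 2 mm. A picture is of the moment at which its call begins: read the wrist's pose just before it. calibration takes no time and is no camera call; for the wrist camera it gives the pose at the moment of the call.
- job.close_job(): hands the job in; it is judged then, once.
Trained networks look in the newest picture that a camera, given by its name, has taken for a name from the list of things; names that differ only in an ending like _2 or _b are one class to them, and where a whole thing is asked for, a point or a joint stands for the part that bears it (a point fixed in the world has none). Each returns a list of dicts, best first, with "score" (0 to 1); they miss things now and then, are a little off and sometimes report something else, mostly with a low value. They report only what shows in the picture. A call takes as long as a camera call.
- find_in(camera, target): "box" ([centre column, centre row, width, height] in pixels, round what is visible of it).
The state is a dict: "time": time; "joints": joint angles; "joint_vel": joint speeds; "joint_torque": joint torques, N m; "ee_pos": TCP position; "orientation": TCP orientation; "ft_force": force on the tool from outside, world axes, zero at the start; "ft_torque": the same for the moment, N m; "finger_gap": finger opening in m; "gripper_force": force on a finger pad.
Only numpy, scipy, OpenCV 4.12 (cv2) and the standard library are available. Lean on these libraries where they do the work, as an engineer would, in place of code of your own. Each camera call takes 0.05 s, during which the arm holds its last target. There are 200 camera calls.

### The job

Pull the drawer of the white tube store out to its stop by its steel handle. Then take the yellow pull bar in the drawer and pull the sprung shutter out until its white pointer stands at the red marker, and keep it there for a colleague to take tubes: finish with the gripper still holding the bar at the mark and the drawer fully out. Do not disturb the other things on the bench or on the cabinet.

Things in the scene. Friction and masses are not known exactly. Their poses are not given: they have to be found in the camera images.
- cabinet: White benchtop tube store, 240 deep (x) x 260 wide (y) x 150 mm high, fixed to the bench, blue stripe along its sides. Origin: on the bench, at the middle of its front (in the plane of the shut drawer panel's outer face); the box reaches from there 240 mm along its +x. Its front faces its own -x; the drawer and the shutter both slide along its -x. It stands at a different place and yaw each time. Its top is at 150 mm.
- drawer (a joint): How far the drawer is pulled out of the cabinet, along the cabinet's -x (m): 0 shut, 0.17 at its stop. It may start a little ajar. Sliding friction about 2.5 N; it stays where it is left. Front panel 254 wide, its top edge 137 mm above the bench, 12 mm thick; it has a low blue stripe.
- drawer_handle (a point): Middle of the steel bar handle on the drawer front: round bar 12 mm thick, 110 mm long along the cabinet's y, 108 mm above the bench, 50 mm in front of the panel, on two posts 45 mm either side of the middle. Moves with the drawer. Axes as the cabinet's.
- shutter (a joint): How far the sprung grey shutter over the tubes is pulled along the cabinet's -x relative to the drawer (m): 0 home, 0.06 at most. A spring draws it back home as soon as it is let go: about 3.3 N at home and 1.3 N more for every 10 mm. The shutter is a flat plate, its top 75 mm above the bench, inside the drawer; reachable from above only when the drawer is out.
- pull_bar: Yellow pull bar standing on the shutter, moves with it. Origin: middle of its foot, on the shutter's top. A round crossbar 12 mm thick, 96 mm long over its ends, along the cabinet's y, 34 mm above the shutter's top, on two posts 36 mm either side of the middle.
- pull_grip (a point): Middle of the yellow crossbar, where it is pinched or hooked: 108 mm above the bench. With the shutter home it lies 162 mm behind the drawer handle's middle (towards the cabinet's +x) and 100 mm behind the inner face of the drawer front; with the drawer at its stop it then stands 70 mm in front of the cabinet. Axes as the cabinet's.
- pointer (a point): White pointer on the shutter's left edge (the cabinet's +y side), 3 mm wide; it lies over the black scale rail. This point is on the pointer's centre line, 95 mm to the cabinet's +y of its middle, 76 mm above the bench. Axes as the cabinet's.
- marker (a joint): Setting of the red marker on the scale rail (m): the shutter pull (value of joint shutter) at which the pointer stands at the marker's middle. Different each time, 0.015 to 0.045; clamped, it does not slide in use. It rides in the drawer.
- marker_mid (a point): Middle of the red marker, on the pointer's line (same y and height as the pointer's point). The marker is a red block 10 mm wide along the cabinet's x on the black scale rail, beside the pointer's track. Axes as the cabinet's.
- jar: Bystander: glass jar with a blue cap, 56 mm across, 70 mm high. Origin: centre of its underside.
- timer: Bystander: black lab timer lying flat on the cabinet's top, 50 x 65 mm, 18 mm high. Origin: centre of its underside.
- beaker: Bystander: glass beaker, 72 mm across, 90 mm high. Origin: centre of its underside.
- reagent: Bystander: amber bottle with a red cap, 68 mm across, 110 mm high. Origin: centre of its underside.
- dishes: Bystander: stack of two clear dishes, 90 mm across, 32 mm high. Origin: centre of the underside.
- rack: Bystander: orange tube block, 70 x 120 x 35 mm with capped tubes, 55 mm high in all. Origin: centre of its underside.
- bowl: Bystander: white porcelain bowl, 90 mm across, 50 mm high. Origin: centre of its underside.

How it is judged:
By the outcome, as a careful person would: the job done as asked, in the order asked, and still so for the second after the job is handed in, while the arm keeps its last pose, push and grip.
It also fails if it takes over 45 s, if anything falls off the work surface, if the arm or the gripper's body presses on something with over 40 N, if the wrist force passes 120 N, or if a joint passes its speed limit or range.

## Working session

There is one attempt and no reset: what is moved stays moved. The work goes in short steps, Python scripts to look and compute and a tool call to move; the robot and the scene stay as the last step left them, time stands still between calls to the robot, and variables do not carry over. Pictures are saved under pics/ and viewed, at most 10 in all, crops included, and the job is handed in when it is done.

Besides the shell and the picture viewer there is one more tool, called as name(argument=value, ...), one argument or row to a line, values as JSON. move_arm: Moves the arm, as the interface text tells. Shift numbers are shares of 0.02 m and turn numbers shares of 90 degrees, none past 1 either way. Its arguments: {"type":"object","properties":{"xyz":{"type":"array"},"twist":{"type":"array"},"gripper":{"type":"array"},"squeeze":{"type":"number"}},"required":["xyz","twist","gripper"]}

```bash
mkdir -p pics; ls; python3 - <<'E'
from rig import manip, eyes, job, find_in
import cv2,numpy as np
for c in ("scene","top"):
    im=eyes.capture(c); cv2.imwrite(f"pics/{c}0.png",im)
    for t in ("cabinet","drawer_handle","pull_bar","marker","pointer","timer"):
        r=find_in(c,t); print(c,t,[(np.round(d["box"],1).tolist(),round(d["score"],2)) for d in r[:2]])
o=manip.get_obs();print(o)
for c in ("scene","top","wrist"): print(eyes.calibration(c))
a=cv2.imread("pics/scene0.png");b=cv2.imread("pics/top0.png")
cv2.imwrite("pics/both.png",cv2.resize(np.vstack([a,b]),(450,600)) if 0 else np.vstack([a,b])[:, :][:768])
E
```

```text
pics
scene cabinet [([297.9, 248.2, 127.8, 127.9], 0.63), ([262.4, 202.5, 40.4, 25.8], 0.58)]
scene drawer_handle [([264.5, 205.2, 47.7, 35.3], 0.7)]
scene pull_bar []
scene marker []
scene pointer [([361.0, 137.3, 21.7, 30.8], 0.33)]
scene timer [([309.2, 214.3, 30.0, 16.3], 0.57), ([297.4, 247.3, 126.1, 124.4], 0.56)]
top cabinet [([252.2, 148.6, 69.1, 81.0], 0.82)]
top drawer_handle [([256.2, 179.2, 63.6, 25.7], 0.97)]
top pull_bar []
top marker [([255.8, 178.1, 62.6, 25.8], 0.6)]
top pointer []
top timer [([239.3, 147.3, 18.4, 16.2], 0.68)]
{'time': 0.7, 'joints': array([ 1.12858355e+00,  3.52990115e-01,  1.63340035e+00, -2.69693351e-05,
        1.15518866e+00, -2.42261826e-03]), 'joint_vel': array([-0.00044084,  0.00115812, -0.00250584,  0.00119713, -0.00098651,
       -0.00163521]), 'joint_torque': array([ 2.68885124e-03, -5.93617558e+01, -3.34522319e+01,  6.99069654e-02,
        1.60393689e-02,  1.05820931e-06]), 'ee_pos': array([0.26611723, 0.565522  , 0.214589  ]), 'orientation': array([6.85244312e-01, 3.06592151e+00, 1.21847874e-05]), 'ft_force': array([ 0.34870558, -0.4746
[... 528 characters left out ...]
59938,   0.        , 257.03663429],
       [  0.        , 402.38659938, 196.0654877 ],
       [  0.        ,   0.        ,   1.        ]]), 'dist_coeffs': array([-0.1322141,  0.       ,  0.       ,  0.       ,  0.       ]), 'origin': array([0.32756568, 0.00351658, 1.68799589]), 'attitude': array([-2.12524256,  2.16291455, -0.18064786])}
{'K': array([[314.96092695,   0.        , 259.34235129],
       [  0.        , 314.96092695, 191.03456806],
       [  0.        ,   0.        ,   1.        ]]), 'dist_coeffs': array([-0.06859493,  0.        ,  0.        ,  0.        ,  0.        ]), 'origin': array([0.20718256, 0.59377127, 0.38541467]), 'attitude': array([2.47864398, 1.57304543, 0.18799252])}
```

View pics/top0.png

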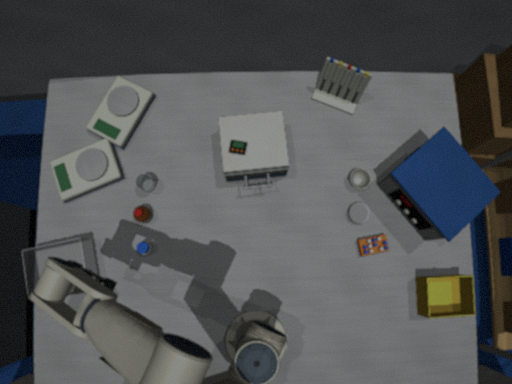

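View pics/scene0.png

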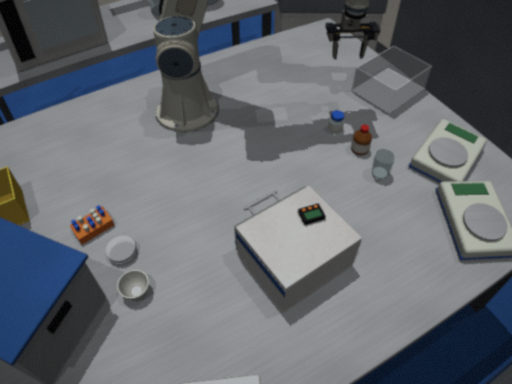

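The top view shows the cabinet ahead of the robot, its front facing the base. Its top corners are near (219,115), (283,112), (288,163) and (223,172), the handle is near (258,188) and the timer near (238,147). The scene view agrees and shows clear bench in front of the drawer.

```bash
cat > h.py <<'E'
from rig import manip, eyes, job, find_in
import cv2,numpy as np
from scipy.spatial.transform import Rotation as R
def ray(c,px,z,cal=None):
    "pixels -> world points on the plane z"
    cal=cal or eyes.calibration(c)
    p=cv2.undistortPoints(np.float64(px).reshape(-1,1,2),cal["K"],cal["dist_coeffs"]).reshape(-1,2)
    d=np.c_[p,np.ones(len(p))]@R.from_rotvec(cal["attitude"]).as_matrix().T
    o=cal["origin"]; return o+d*((z-o[2])/d[:,2])[:,None]
def proj(c,P,cal=None):
    cal=cal or eyes.calibration(c)
    Rc=R.from_rotvec(cal["attitude"]).as_matrix().T
    return cv2.projectPoints(np.float64(P).reshape(-1,3),cv2.Rodrigues(Rc)[0],-Rc@cal["origin"],cal["K"],cal["dist_coeffs"])[0].reshape(-1,2)
E
python3 - <<'E'
from h import *
P=ray("top",[(219,115),(283,112),(288,163),(223,172)],.15);print(P.round(3))
print("handle",ray("top",[(256,184),(258,188)],.108).round(3))
print("timer",ray("top",[(238.5,147)],.168).round(3))
print("scene",ray("scene",[(308,188),(360,240),(285,290),(236,227)],.15).round(3), ray("scene",[(262,203)],.108).round(3))
im=cv2.imread("pics/top0.png")[90:220,190:320];cv2.imwrite("pics/topc.png",cv2.resize(im,None,fx=4,fy=4,interpolation=cv2.INTER_CUBIC))
E
```

```text
[[ 0.905  0.132  0.15 ]
 [ 0.913 -0.126  0.15 ]
 [ 0.701 -0.139  0.15 ]
 [ 0.669  0.116  0.15 ]]
handle [[ 0.627 -0.012  0.108]
 [ 0.611 -0.02   0.108]]
timer [[0.764 0.054 0.168]]
scene [[ 0.68   0.108  0.15 ]
 [ 0.902  0.127  0.15 ]
 [ 0.924 -0.125  0.15 ]
 [ 0.697 -0.14   0.15 ]] [[ 0.632 -0.02   0.108]]
```

View pics/topc.png

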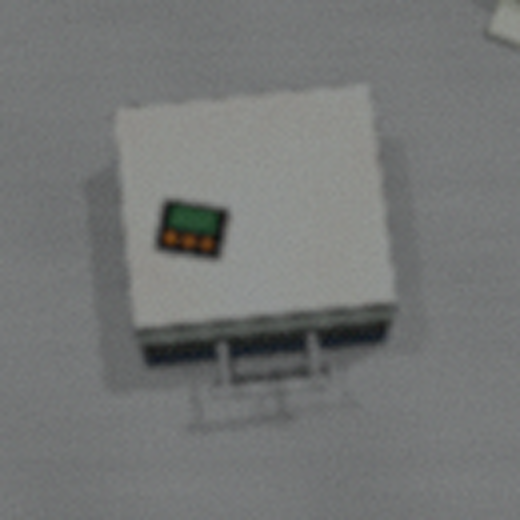

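move_arm(
  xyz=[
    [0.61,-0.98,0],
    [0.61,-0.98,0],
    [0.61,-0.98,0],
    [0.61,-0.98,0],
    [0.61,-0.98,0],
    [0.61,-0.98,0],
    [0.61,-0.98,0],
    [0.61,-0.98,0],
    [0.61,-0.98,0],
    [0.61,-0.98,0],
    [0.61,-0.98,0],
    [0.61,-0.98,0],
  ],
  twist=[
    [0,0,-0.0224],
    [0,0,-0.0224],
    [0,0,-0.0224],
    [0,0,-0.0224],
    [0,0,-0.0224],
    [0,0,-0.0224],
    [0,0,-0.0224],
    [0,0,-0.0224],
    [0,0,-0.0224],
    [0,0,-0.0224],
    [0,0,-0.0224],
    [0,0,-0.0224],
  ],
  gripper=[54,54,54,54,54,54,54,54,54,54,54,54],
)

```text
time: 2.2
ee_pos: [0.4132, 0.3288, 0.2147]
orientation: [1.316, 2.852, 0.0]
ft_force: [-0.3, 0.9, -0.1]
finger_gap: 0.05
gripper_force: 0.0
```

move_arm(
  xyz=[
    [0.61,-0.98,0],
    [0.61,-0.98,0],
    [0.61,-0.98,0],
    [0.61,-0.98,0],
    [0.61,-0.98,0],
    [0.61,-0.98,0],
    [0.61,-0.98,0],
    [0.61,-0.98,0],
    [0.61,-0.98,0],
    [0.61,-0.98,0],
    [0.61,-0.98,0],
    [0.61,-0.98,0],
  ],
  twist=[
    [0,0,-0.0224],
    [0,0,-0.0224],
    [0,0,-0.0224],
    [0,0,-0.0224],
    [0,0,-0.0224],
    [0,0,-0.0224],
    [0,0,-0.0224],
    [0,0,-0.0224],
    [0,0,-0.0224],
    [0,0,-0.0224],
    [0,0,-0.0224],
    [0,0,-0.0224],
  ],
  gripper=[54,54,54,54,54,54,54,54,54,54,54,54],
)

```text
time: 3.7
ee_pos: [0.5591, 0.0935, 0.2147]
orientation: [1.885, 2.513, 0.0]
ft_force: [0.9, 0.6, -0.2]
finger_gap: 0.0494
gripper_force: 0.0
```

move_arm(
  xyz=[
    [0.61,-0.98,0],
    [0.61,-0.98,0],
    [0.61,-0.98,0],
    [0.61,-0.98,0],
    [0.61,-0.98,0],
    [0.61,-0.98,0],
    [0,0,0],
  ],
  twist=[
    [0,0,-0.0224],
    [0,0,-0.0224],
    [0,0,-0.0224],
    [0,0,-0.0224],
    [0,0,-0.0224],
    [0,0,-0.0224],
    [0,0,0],
  ],
  gripper=[54,54,54,54,54,54,54],
)

```text
time: 4.58
ee_pos: [0.633, -0.0241, 0.2144]
orientation: [2.139, 2.301, -0.0]
ft_force: [0.2, -0.7, -0.9]
finger_gap: 0.0499
gripper_force: 0.0
```

```bash
python3 - <<'E'
from h import *
o=manip.get_obs(); im=eyes.capture("wrist"); cv2.imwrite("pics/w1.png",im)
print(o["time"],o["ee_pos"],o["orientation"],o["joints"],o["finger_gap"])
M=R.from_rotvec(o["orientation"]).as_matrix();print("tool y",M[:,1])
for t in ("drawer_handle","cabinet"):
    for d in find_in("wrist",t)[:2]: print(t,d, ray("wrist",[d["box"][:2]],.108))
E
```

```text
4.575 [ 0.63297288 -0.02407815  0.21437774] [ 2.13881387e+00  2.30088760e+00 -1.35760942e-04] [-4.02937545e-02  3.66132220e-01  1.61463128e+00 -1.84028192e-04
  1.16076507e+00 -1.13199084e-01] 0.04989448605455185
tool y [9.97338236e-01 7.29139268e-02 4.46068596e-05]
drawer_handle {'box': [277.1, 174.0, 88.6, 305.6], 'score': 0.67} [[ 0.64719195 -0.00673176  0.108     ]]
cabinet {'box': [373.4, 173.6, 277.2, 323.2], 'score': 0.72} [[7.33699111e-01 7.18637237e-04 1.08000000e-01]]
cabinet {'box': [281.2, 170.0, 92.7, 302.3], 'score': 0.43} [[ 0.65035478 -0.00247791  0.108     ]]
```

View pics/w1.png

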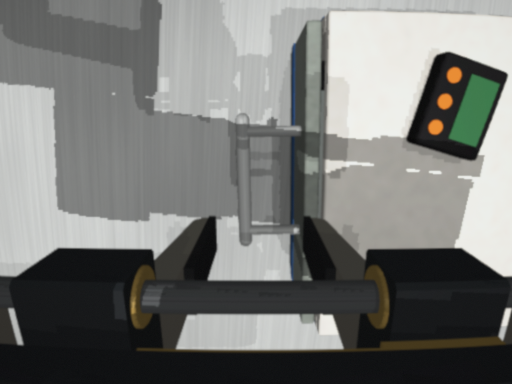

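The handle runs from about (242,116) to (246,242) in the wrist view. The panel's top edge is near columns 305–320, and the open fingers straddle the handle line.

```bash
python3 - <<'E'
from h import *
a=ray("wrist",[(242.5,116),(245.5,243),(244,180)],.108);print(a.round(4)); d=a[0]-a[1]; print(np.degrees(np.arctan2(-d[0],d[1])),np.linalg.norm(d), (a[0]+a[1])/2)
t=ray("wrist",[(328,14),(321,230)],.15);print("cab edge",t.round(4))
E
```

```text
[[ 0.6129  0.0419  0.108 ]
 [ 0.6231 -0.0746  0.108 ]
 [ 0.6179 -0.0141  0.108 ]]
5.01430480554615 0.11688969339269109 [ 0.61803875 -0.01634152  0.108     ]
cab edge [[ 0.6695  0.1163  0.15  ]
 [ 0.6829 -0.0411  0.15  ]]
```

move_arm(
  xyz=[
    [-0.75,0.35,0],
    [0,0,-1],
    [0,0,-1],
    [0,0,-1],
    [0,0,-1],
    [0,0,-1],
    [0,0,-0.8],
    [0,0,-0.37],
    [0,0,0],
  ],
  twist=[
    [0,0,0.009],
    [0,0,0],
    [0,0,0],
    [0,0,0],
    [0,0,0],
    [0,0,0],
    [0,0,0],
    [0,0,0],
    [0,0,0],
  ],
  gripper=[43,43,43,43,43,43,43,43,43],
  squeeze=25,
)

```text
time: 5.85
ee_pos: [0.6168, -0.0152, 0.091]
orientation: [-2.119, -2.319, 0.001]
ft_force: [0.4, -0.2, 0.4]
finger_gap: 0.0396
gripper_force: 0.0
```

move_arm(
  xyz=[
    [0,0,0],
    [0,0,0],
    [0,0,0],
    [0,0,0],
  ],
  twist=[
    [0,0,0],
    [0,0,0],
    [0,0,0],
    [0,0,0],
  ],
  gripper=[0,0,0,0],
  squeeze=25,
)

```text
time: 6.35
ee_pos: [0.6176, -0.0155, 0.0917]
orientation: [2.119, 2.318, 0.001]
ft_force: [-0.5, -0.1, 2.0]
finger_gap: 0.0113
gripper_force: 25.0
```

move_arm(
  xyz=[
    [-0.4,-0.035,0],
    [-0.8,-0.07,0],
    [-0.8,-0.07,0],
    [-0.8,-0.07,0],
    [-0.8,-0.07,0],
    [-0.8,-0.07,0],
    [-0.8,-0.07,0],
    [-0.8,-0.07,0],
    [-0.8,-0.07,0],
    [-0.6,-0.052,0],
    [-0.4,-0.035,0],
    [0,0,0],
  ],
  twist=[
    [0,0,0],
    [0,0,0],
    [0,0,0],
    [0,0,0],
    [0,0,0],
    [0,0,0],
    [0,0,0],
    [0,0,0],
    [0,0,0],
    [0,0,0],
    [0,0,0],
    [0,0,0],
  ],
  gripper=[0,0,0,0,0,0,0,0,0,0,0,0],
)

```text
time: 7.85
ee_pos: [0.4592, -0.0295, 0.0915]
orientation: [-2.119, -2.318, 0.002]
ft_force: [-2.7, -2.4, 12.8]
finger_gap: 0.0108
gripper_force: 25.0
```

move_arm(
  xyz=[
    [-0.3,-0.026,0.05],
    [-0.2,-0.018,0],
    [0,0,0],
  ],
  twist=[
    [0,0,0],
    [0,0,0],
    [0,0,0],
  ],
  gripper=[0,0,0],
)

```text
time: 8.22
ee_pos: [0.4505, -0.0302, 0.0917]
orientation: [2.119, 2.318, -0.0]
ft_force: [5.3, -3.1, -8.8]
finger_gap: 0.0111
gripper_force: 25.0
```

move_arm(
  xyz=[
    [-0.15,-0.013,-0.02],
    [0,0,0],
  ],
  twist=[
    [0,0,0],
    [0,0,0],
  ],
  gripper=[0,0],
)

```text
time: 8.48
ee_pos: [0.4505, -0.0303, 0.0917]
orientation: [2.117, 2.315, 0.006]
ft_force: [14.5, -0.7, -15.1]
finger_gap: 0.0112
gripper_force: 25.0
```

The drawer is at its stop: the force is rising with no further travel. Now I'll release, rise and go above the bar.

move_arm(
  xyz=[
    [0,0,0],
    [0,0,0],
    [0,0,0],
    [0,0,0.5],
    [0,0,1],
    [0,0,1],
    [0,0,1],
    [0,0,1],
    [0,0,1],
    [0.5,0.044,0.5],
    [1,0.087,0],
    [1,0.087,0],
  ],
  twist=[
    [0,0,0],
    [0,0,0],
    [0,0,0],
    [0,0,0],
    [0,0,0],
    [0,0,0],
    [0,0,0],
    [0,0,0],
    [0,0,0],
    [0,0,0],
    [0,0,0],
    [0,0,0],
  ],
  gripper=[43,43,43,43,43,43,43,43,43,43,43,43],
)

```text
time: 9.98
ee_pos: [0.4992, -0.0258, 0.2121]
orientation: [2.12, 2.318, 0.001]
ft_force: [-0.6, 0.5, 0.2]
finger_gap: 0.0398
gripper_force: 0.0
```

move_arm(
  xyz=[
    [1,0.087,0],
    [1,0.087,0],
    [1,0.087,0],
    [1,0.087,0],
    [1,0.087,0],
    [0.5,0.044,0],
    [0,0,0],
  ],
  twist=[
    [0,0,0],
    [0,0,0],
    [0,0,0],
    [0,0,0],
    [0,0,0],
    [0,0,0],
    [0,0,0],
  ],
  gripper=[43,43,43,43,43,43,43],
)

```text
time: 10.85
ee_pos: [0.6083, -0.0162, 0.2114]
orientation: [-2.119, -2.318, 0.001]
ft_force: [-0.6, 0.2, 0.2]
finger_gap: 0.0396
gripper_force: 0.0
```

```bash
python3 - <<'E'
from h import *
o=manip.get_obs(); im=eyes.capture("wrist"); cv2.imwrite("pics/w2.png",im)
print(o["time"],o["ee_pos"],o["orientation"],o["finger_gap"])
for t,z in (("drawer_handle",.108),("pull_bar",.108),("marker",.076),("pointer",.076)):
    for d in find_in("wrist",t)[:2]: print(t,d, ray("wrist",[d["box"][:2]],z).round(4))
E
```

```text
10.85 [ 0.60834379 -0.0162196   0.21141342] [-2.11931801e+00 -2.31844400e+00  6.28285154e-04] 0.03959537716788665
drawer_handle {'box': [213.7, 160.4, 286.2, 244.5], 'score': 0.95} [[0.5656 0.0073 0.108 ]]
pull_bar {'box': [265.4, 191.7, 16.1, 105.0], 'score': 0.79} [[ 0.6134 -0.0168  0.108 ]]
marker {'box': [211.6, 75.5, 14.9, 17.9], 'score': 0.69} [[0.5546 0.0816 0.076 ]]
pointer {'box': [277.0, 172.0, 101.7, 179.3], 'score': 0.93} [[ 0.6244 -0.0036  0.076 ]]
```

View pics/w2.png

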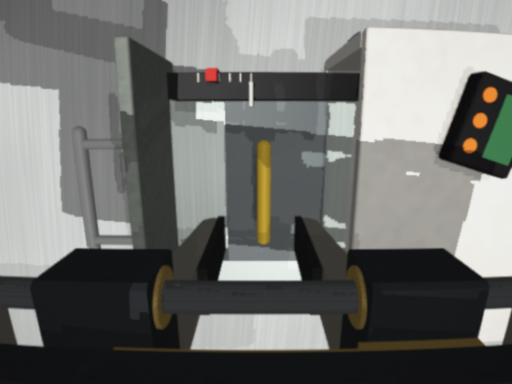

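The yellow bar runs from (264,143) to (263,242), the white pointer is at about (251,94) and the red marker at about (212,75).

```bash
cat >> h.py <<'E'
def marks(im,cal,box,z=.076,yaw=np.radians(5)):
    "red marker and white pointer centroids in box (c0,r0,c1,r1), and their separation along cabinet -x"
    c0,r0,c1,r1=box; s=im[r0:r1,c0:c1].astype(int); b,g,r=s[...,0],s[...,1],s[...,2]
    red=(r>100)&(r-g>50)&(r-b>50); wh=(np.min(s,2)>np.percentile(np.min(s,2),99)*.75)
    m=np.argwhere(red).mean(0)[::-1]+(c0,r0)
    n,l,st,ce=cv2.connectedComponentsWithStats(wh.astype(np.uint8))
    P=[(ce[i]+(c0,r0),st[i].tolist()) for i in range(1,n) if st[i,4]>5]
    u=np.array([np.cos(yaw),np.sin(yaw),0]); M=ray("wrist",[m],z,cal)[0]
    print("red",m.round(1),M.round(4))
    for c,st_ in P: p=ray("wrist",[c],z,cal)[0]; print("white",c.round(1),st_,p.round(4),"pull left mm",round(float((p-M)@u)*1000,1))
E
python3 - <<'E'
from h import *
im=cv2.imread("pics/w2.png"); marks(im,eyes.calibration("wrist"),(178,66,345,108))
a=ray("wrist",[(264.5,141),(263.5,244)],.108);print(a.round(4),a.mean(0).round(4),np.linalg.norm(a[0]-a[1]))
E
```

```text
red [210.7  74.3] [0.5538 0.0826 0.076 ]
white [266.   67.9] [17, 0, 128, 6, 559] [0.6045 0.0927 0.076 ] pull left mm 51.4
white [198.  77.] [20, 8, 1, 7, 7] [0.5421 0.0793 0.076 ] pull left mm -11.9
white [229.   76.5] [51, 8, 1, 6, 6] [0.5709 0.0821 0.076 ] pull left mm 17.0
white [240.  77.] [62, 8, 1, 7, 7] [0.5812 0.0825 0.076 ] pull left mm 27.2
white [250.8  93.7] [71, 15, 4, 25, 80] [0.5924 0.0684 0.076 ] pull left mm 37.2
white [210.2 104.7] [18, 36, 29, 6, 163] [0.555  0.0551 0.076 ] pull left mm -1.2
white [337.  105.1] [151, 37, 16, 5, 74] [0.6746 0.0656 0.076 ] pull left mm 118.9
[[ 0.6086  0.028   0.108 ]
 [ 0.6166 -0.0673  0.108 ]] [ 0.6126 -0.0196  0.108 ] 0.09562631748202728
```

move_arm(
  xyz=[
    [0.22,-0.1,-0.5],
    [0,0,-1],
    [0,0,-1],
    [0,0,-1],
    [0,0,-1],
    [0,0,-0.9],
    [0,0,-0.6],
    [0,0,0],
  ],
  twist=[
    [0,0,0],
    [0,0,0],
    [0,0,0],
    [0,0,0],
    [0,0,0],
    [0,0,0],
    [0,0,0],
    [0,0,0],
  ],
  gripper=[43,43,43,43,43,43,43,43],
)

```text
time: 12.1
ee_pos: [0.6119, -0.0183, 0.0908]
orientation: [-2.119, -2.318, 0.002]
ft_force: [-0.1, -0.4, 0.4]
finger_gap: 0.0394
gripper_force: 0.0
```

move_arm(
  xyz=[
    [0,0,0],
    [0,0,0],
    [0,0,0],
    [0,0,0],
  ],
  twist=[
    [0,0,0],
    [0,0,0],
    [0,0,0],
    [0,0,0],
  ],
  gripper=[0,0,0,0],
  squeeze=40,
)

```text
time: 12.6
ee_pos: [0.6127, -0.0183, 0.0923]
orientation: [2.119, 2.318, 0.001]
ft_force: [-1.8, -0.2, 3.5]
finger_gap: 0.0108
gripper_force: 40.0
```

```bash
python3 - <<'E'
from h import *
o=manip.get_obs(); im=eyes.capture("wrist"); cv2.imwrite("pics/w3.png",im)
print(o["time"],o["ee_pos"],o["finger_gap"],o["ft_force"])
cal=eyes.calibration("wrist")
for t in ("pointer","marker"): print(find_in("wrist",t)[:2])
print(proj("wrist",[(.5924,.0684,.076),(.5538,.0826,.076)],cal))
E
```

```text
12.6 [ 0.61271764 -0.01833202  0.09230679] 0.010804110464334545 [-1.82327677 -0.16568483  3.50563046]
[{'box': [280.0, 193.8, 170.3, 276.9], 'score': 0.66}]
[{'box': [174.6, 42.9, 23.1, 23.2], 'score': 0.71}]
[[236.27582414  75.2761992 ]
 [169.59146627  43.34741506]]
```

View pics/w3.png

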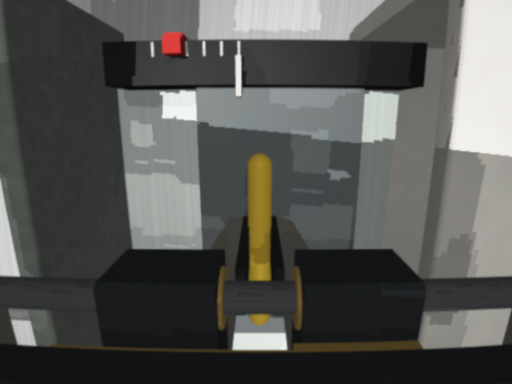

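The bar is pinched. The pointer is at about (239,75) and the marker at about (174,43). I'll pull about 33 mm and then look.

move_arm(
  xyz=[
    [-0.2,-0.018,0],
    [-0.4,-0.035,0],
    [-0.4,-0.035,0],
    [-0.4,-0.035,0],
    [-0.24,-0.021,0],
    [0,0,0],
    [0,0,0],
  ],
  twist=[
    [0,0,0],
    [0,0,0],
    [0,0,0],
    [0,0,0],
    [0,0,0],
    [0,0,0],
    [0,0,0],
  ],
  gripper=[0,0,0,0,0,0,0],
)

```text
time: 13.62
ee_pos: [0.5814, -0.0211, 0.0923]
orientation: [2.118, 2.316, 0.004]
ft_force: [6.0, 0.1, 0.5]
finger_gap: 0.0106
gripper_force: 40.0
```

```bash
python3 - <<'E'
from h import *
o=manip.get_obs(); im=eyes.capture("wrist"); cv2.imwrite("pics/w4.png",im)
print(o["time"],o["ee_pos"],o["finger_gap"],o["ft_force"])
cal=eyes.calibration("wrist")
for z in (.076,.082): marks(im,cal,(130,20,400,110),z)
c=im[10:120,130:400]; cv2.imwrite("pics/w4c.png",cv2.resize(c,None,fx=2.9,fy=2.9,interpolation=cv2.INTER_CUBIC))
E
```

```text
13.625 [ 0.5814366  -0.02112549  0.09233232] 0.010561932118444459 [6.03697366 0.09368496 0.46247817]
red [227.3  42.5] [0.5549 0.0828 0.076 ]
white [309.3  28.8] [85, 0, 185, 21, 3339] [0.5996 0.0941 0.076 ] pull left mm 45.5
white [205.  48.] [74, 21, 3, 15, 41] [0.5426 0.0788 0.076 ] pull left mm -12.5
white [257.   47.8] [126, 21, 3, 15, 42] [0.5716 0.0814 0.076 ] pull left mm 16.6
white [274.7  47.7] [143, 21, 4, 15, 36] [0.5814 0.0824 0.076 ] pull left mm 26.4
white [292.   47.8] [161, 21, 3, 15, 44] [0.5911 0.0832 0.076 ] pull left mm 36.1
white [237.6  75.1] [105, 35, 6, 42, 238] [0.562  0.0658 0.076 ] pull left mm 5.6
white [382.   96.8] [234, 71, 36, 11, 328] [0.6462 0.0619 0.076 ] pull left mm 89.1
red [227.3  42.5] [0.5556 0.0815 0.082 ]
white [309.3  28.8] [85, 0, 185, 21, 3339] [0.5988 0.0926 0.082 ] pull left mm 44.0
white [205.  48.] [74, 21, 3, 15, 41] [0.5437 0.0777 0.082 ] pull left mm -12.1
white [257.   47.8] [126, 21, 3, 15, 42] [0.5718 0.0802 0.082 ] pull left mm 16.0
white [274.7  47.7] [143, 21, 4, 15, 36] [0.5813 0.0811 0.082 ] pull left mm 25.6
white [292.   47.8] [161, 21, 3, 15, 44] [0.5906 0.0819 0.082 ] pull left mm 34.9
white [237.6  75.1] [105, 35, 6, 42, 238] [0.5624 0.0651 0.082 ] pull left mm 5.4
white [382.   96.8] [234, 71, 36, 11, 328] [0.6439 0.0614 0.082 ] pull left mm 86.2
```

View pics/w4c.png

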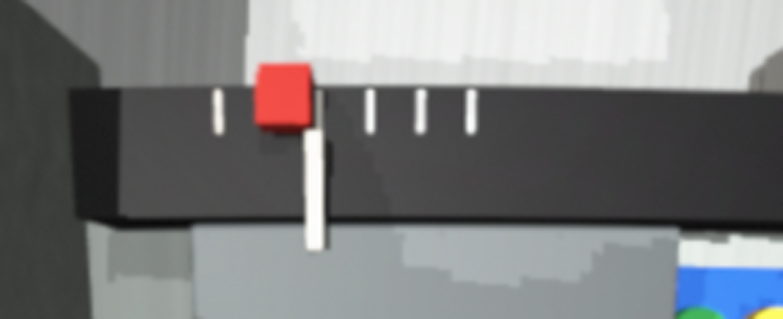

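The pointer (column 238) is about 5.5 mm short of the marker middle (column 227–228).

move_arm(
  xyz=[
    [-0.14,-0.012,0],
    [-0.14,-0.012,0],
    [0,0,0],
    [0,0,0],
  ],
  twist=[
    [0,0,0],
    [0,0,0],
    [0,0,0],
    [0,0,0],
  ],
  gripper=[0,0,0,0],
)

```text
time: 14.18
ee_pos: [0.5761, -0.0216, 0.0924]
orientation: [2.118, 2.316, 0.005]
ft_force: [7.7, 1.2, -0.2]
finger_gap: 0.0102
gripper_force: 40.0
```

```bash
python3 - <<'E'
from h import *
o=manip.get_obs(); im=eyes.capture("wrist"); cv2.imwrite("pics/w5.png",im)
print(o["time"],o["ee_pos"],o["finger_gap"],o["ft_force"])
cal=eyes.calibration("wrist")
for z in (.076,.084): marks(im,cal,(160,30,370,95),z)
c=im[10:200,130:400]; cv2.imwrite("pics/w5c.png",cv2.resize(c,None,fx=2.9,fy=2.9,interpolation=cv2.INTER_CUBIC))
print(find_in("wrist","marker")[:1]); eyes.capture("top")
for t,z in (("drawer_handle",.108),):print([ray("top",[d["box"][:2]],z) for d in find_in("top",t)[:1]])
E
```

```text
14.175 [ 0.576114   -0.02158276  0.09235529] 0.010245603870802616 [ 7.73842146  1.23747368 -0.2342623 ]
red [236.8  42.2] [0.5548 0.0829 0.076 ]
white [301.5  34.1] [56, 0, 154, 10, 1266] [0.5902 0.0905 0.076 ] pull left mm 36.0
white [214.   47.7] [53, 11, 3, 15, 41] [0.5424 0.0789 0.076 ] pull left mm -12.7
white [266.5  48. ] [106, 11, 2, 15, 30] [0.5716 0.0813 0.076 ] pull left mm 16.6
white [284.   47.7] [123, 11, 3, 15, 43] [0.5813 0.0824 0.076 ] pull left mm 26.3
white [301.2  48.4] [140, 11, 3, 15, 35] [0.5909 0.0829 0.076 ] pull left mm 36.0
white [237.6  74.3] [75, 25, 7, 40, 230] [0.5566 0.0657 0.076 ] pull left mm 0.3
white [366.6  93.1] [204, 62, 6, 3, 17] [0.6314 0.0626 0.076 ] pull left mm 74.6
red [236.8  42.2] [0.5555 0.0812 0.084 ]
white [301.5  34.1] [56, 0, 154, 10, 1266] [0.5894 0.0885 0.084 ] pull left mm 34.4
white [214.   47.7] [53, 11, 3, 15, 41] [0.5436 0.0774 0.084 ] pull left mm -12.2
white [266.5  48. ] [106, 11, 2, 15, 30] [0.5715 0.0797 0.084 ] pull left mm 15.9
white [284.   47.7] [123, 11, 3, 15, 43] [0.5808 0.0807 0.084 ] pull left mm 25.2
white [301.2  48.4] [140, 11, 3, 15, 35] [0.59   0.0813 0.084 ] pull left mm 34.5
white [237.6  74.3] [75, 25, 7, 40, 230] [0.5572 0.0648 0.084 ] pull left mm 0.3
white [366.6  93.1] [204, 62, 6, 3, 17] [0.6288 0.0618 0.084 ] pull left mm 71.4
[{'box': [237.4, 43.0, 16.3, 24.8], 'score': 0.59}]
[array([[ 0.57612726, -0.02883433,  0.108     ]])]
```

View pics/w5c.png

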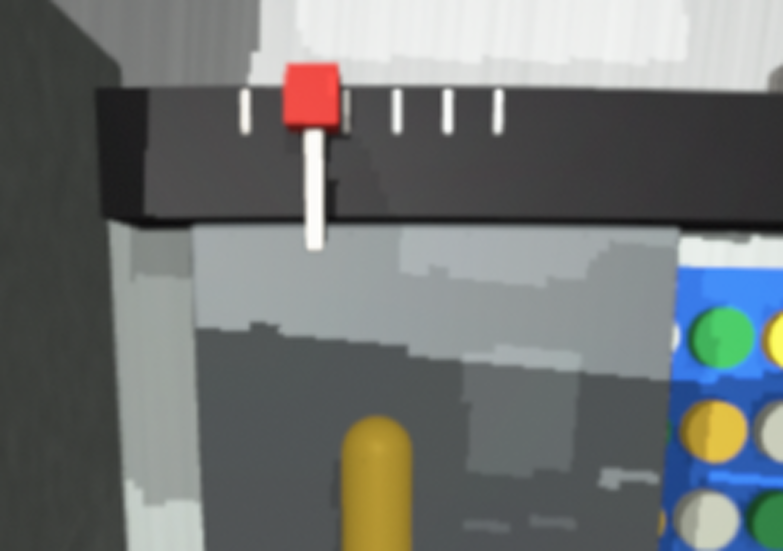

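The pointer stands within about 0.5 mm of the marker's middle. The rail ticks have not moved since the drawer was left at its stop.

```bash
python3 -c "
from rig import job
print(job.close_job())"
```

```text
the job is handed in; nothing more can be done
None
```

I've handed the job in: the drawer is out at its stop, and the gripper is holding the yellow bar with the white pointer within about 0.5 mm of the red marker's middle; the arm touched nothing else that I could see.

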